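# Index the hand press dial to bring the capsule housing under the ram

### The arm

A 7-joint arm with a two-finger parallel gripper is mounted at the origin on the work surface. World frame = base frame: x ahead of the robot, y to its left, z up, the work surface at z = 0. Lengths are in m, angles in rad, forces in N, time in s.
With the tool pointing down it reaches from about 0.4 to 0.875 m from the base axis. Payload 6.5 kg.
Tool frame: the origin (TCP) lies midway between the tips of the shut fingers; the grasp point (between the pads) lies env.hold_point_z behind it (env.hold_point_z is the distance from the TCP to the grasp point, in m); x points along the fingers, y is the direction in which the jaws open and shut, and the axes are right-handed (so a half turn about x gives the same grasp; the last joint's range is limited). The gripper opens to 88 mm and grips with 3 to 60 N. Pads are 18 mm wide; open, the fingers measure 123 mm over their backs; the gripper's body (75 mm by 187 mm) begins 45 mm behind the grasp point.
Start: joints at [-1.185, 0.536, -0.004, 1.538, 0.003, 1.067, -0.071], TCP at [0.284, 0.585, 0.239] pointing down, gripper open.
Joint ranges: [-2.7, 2.7], [-0.37, 2.16], [-1.27, 1.26], [0.24, 2.4], [-1.31, 4.45], [0.19, 1.91], [-2.76, 2.76]. Speed limits (rad/s): [2.39, 2.39, 3.14, 3.14, 3.14, 3.14, 3.14].

### API

Orientations are given as a unit quaternion [w, x, y, z].
In Python, from plant import env gives the robot as it stands. The module is installed in compiled form; this text tells all that it offers.
- The arm moves only by the tool send_rows, never from a script. Its arguments are lists of equal length, an entry for each row: "fingers": the gripper's target within -1 to 1 (fully open at 1, half-way at 0, shut at -1); "linear": the shift along the tool's x, y, z in mm, a list of three; "turn": the turn about the tool's x in rad. In form: {"fingers": [fingers, ...], "linear": [[tx, ty, tz], ...], "turn": [turn, ...]}. A call has 1 to 8 rows; each row shifts and turns the commanded pose from where the row before left it, along the tool's axes as they then stand; what a row does not reach is not made up. A row lasts 1/8 s, in which the tool goes at most 62.5 mm and 10.7 degrees, less where a joint would pass 70% of its speed; a pose out of reach is approached as far as the arm can. A call is refused whole if a number of a shift passes 62.5 or a number of a turn 0.188, either way. A call with a gripper value outside its range is refused whole. The fingers move at their own pace and stop on an object; "grip_force" is the grip in N (left out, the last holds). Time passes only in rows, so rows that do not move let the fingers close. It gives the time, the measured TCP pose, the force and the opening at its end, in the units of the state.
- env.sense(): the state, without advancing time (a new reading comes with each control period).
- env.capture(name): name is "scene" or "top"; returns the picture (420x560x3 uint8, blue, green, red); there is no depth.
- env.calibration(name): a dict with "camera_matrix" (3x3 intrinsics, pixels), "extrinsics" (4x4, takes a point from camera to world coordinates). Camera axes: x right, y up, looking along -z (the intrinsics and any distortion apply to the point x, -y, -z); pixel columns grow to the right and rows downward; lengths in m; the calibration is good to about 2 mm. A picture is of the moment at which its call begins. calibration takes no time and is no camera call.
- env.sign_off(): hands the job in, once; it reports no verdict.
The state is a dict: "clock": time; "joint_positions": joint angles; "joint_vel": joint speeds; "joint_efforts": joint torques, N m; "tcp_pos": TCP position; "tcp_rot": TCP orientation; "ft_force": force on the tool from outside, world axes, zero at the start; "ft_torque": the same for the moment, N m; "width": opening from 0.0 (shut) to 1.0 (fully open).
Only numpy, scipy, OpenCV 4.12 (cv2) and the standard library are available. Lean on these libraries where they do the work, as an engineer would, in place of code of your own. Each camera call takes 0.05 s, during which the arm holds its last target. There are 200 camera calls.

### The job

Turn the dial of the small hand press by one index hole so that the tall chrome capsule housing comes under the ram: pull up the dial's black index plunger, swing the dial the way that brings the housing round, and let the plunger lock in the neighbouring hole. Leave the housing standing in its nest.

Things in the scene. Friction and masses are not known exactly. Their poses are not given: they have to be found in the camera images.
- knob (a point): Black round pull knob of the spring plunger, out on the dial's index arm; point: its axis, half-way up. 28 mm across (34 mm lip on top), 32 mm tall, centre 84 mm over the shelf when seated; below are a collar (top 64 mm) and the arm (58 mm). Lifts straight up at most 30 mm; the spring pulls it down (6 to 10 N). Pin clears the hole when raised 20 mm. Circles the axis at radius 120 mm.
- dial (a joint): Turn of the aluminium dial (184 mm across, top 40 mm over the shelf), rad, counter-clockwise from above positive. Three index holes in the iron sector under the arm: 0 (start, plunger locked in it), +0.785 and -0.785; stops at 0.9. With the plunger up it turns easily and stays put. The holes are flared: a plunger let go within 6 degrees of one drops in and centres; farther off it does not lock.
- ram (a point): Centre of the lower end of the press's upright square steel ram, 22 mm wide, 105 mm over the shelf; fixed, not to be moved. The dial's axis is 64 mm from it, level, along this point's -y; at the start the ram, the dial's axis and the knob lie on one line in that order. z is up. The press's column, 270 mm high, stands on the +y side, away from the knob.
- housing_mid (a point): Worn chrome capsule housing: upright cylinder 34 mm across, 45 mm tall, tallest part on the dial; point: its centre, half-way up. Stands loose in one of the two ring nests (8 mm high) beside the nest under the ram, 45 degrees round from it, 64 mm from the dial's axis; which side varies. A flat rubber grommet is in the other, a brass insert under the ram. It rides with the dial.

How it is judged:
On the way, in this order (a step that is already met when the one before it is completed fails the run):
1. the plunger is pulled up clear of its hole (raised at least 16 mm) (z of knob in the frame of ram above -0.005 m), for 0.1 s.
2. the dial has left the middle hole (turned over 20 degrees) with the plunger still pulled up (z of knob in the frame of ram above -0.005 m and (value of joint dial above 0.35 rad or value of joint dial below -0.35 rad)), for 0.1 s.
At the end, for the whole second after the job is handed in: The dial is at rest in the neighbouring hole (turned more than 0.6 rad) with the plunger dropped back to within 5 mm of its seated height, and the housing stands upright (within 10 degrees) down in its nest, its centre within 12 mm of the ram's axis in plan (z of knob in the frame of ram below -0.016 m and (value of joint dial above 0.6 rad or value of joint dial below -0.6 rad) and velocity of joint dial between -0.05 and 0.05 rad/s and horizontal distance between housing_mid and ram below 0.012 m and z of housing_mid in the frame of ram below -0.036 m and angle between housing_mid's own z axis and vertical below 0.17 rad); the robot touches nothing.
It also fails if it takes over 35 s, if anything falls off the work surface, if the arm or the gripper's body presses on something with over 40 N, if the wrist force passes 120 N, or if a joint passes its speed limit or range.

## Working session

There is one attempt and no reset: what is moved stays moved. The work goes in short steps, Python scripts to look and compute and a tool call to move; the robot and the scene stay as the last step left them, time stands still between calls to the robot, and variables do not carry over. Pictures are saved under pics/ and viewed, about 8 in all and at most 12, crops included, and the job is handed in when it is done.

Besides the shell and the picture viewer there is one more tool, called after ">>>" by a JSON object that holds its "api" and its "payload", one argument or row to a line. send_rows: Moves the arm, as the interface text tells. Its arguments: {"type":"object","properties":{"fingers":{"type":"array","items":{"type":"number"}},"linear":{"type":"array","items":{"type":"array","items":{"type":"number"}}},"turn":{"type":"array","items":{"type":"number"}},"grip_force":{"type":"number"}},"required":["fingers","linear","turn"]}

```bash
mkdir -p pics; python3 - <<'E'
from plant import env
import cv2,numpy as np
np.set_printoptions(precision=4,suppress=True)
for n in("scene","top"):
    cv2.imwrite(f"pics/{n}0.png",env.capture(n)); c=env.calibration(n); print(n,c)
s=env.sense(); print(s, env.hold_point_z)
E
```

```text
scene {'camera_matrix': array([[522.6195,   0.    , 276.9531],
       [  0.    , 522.6195, 211.4629],
       [  0.    ,   0.    ,   1.    ]]), 'extrinsics': array([[ 0.9966,  0.0371, -0.0736,  0.526 ],
       [-0.0816,  0.563 , -0.8224, -0.4763],
       [ 0.0109,  0.8256,  0.5641,  0.4686],
       [ 0.    ,  0.    ,  0.    ,  1.    ]])}
top {'camera_matrix': array([[405.4681,   0.    , 280.4882],
       [  0.    , 405.4681, 208.7271],
       [  0.    ,   0.    ,   1.    ]]), 'extrinsics': array([[ 0.0009,  0.9929, -0.1189,  0.5093],
       [-1.    ,  0.0009,  0.0002,  0.0597],
       [ 0.0003,  0.1189,  0.9929,  0.755 ],
       [ 0.    ,  0.    ,  0.    ,  1.    ]])}
{'clock': 0.1, 'joint_positions': array([-1.1852,  0.5371, -0.0044,  1.5387,  0.0026,  1.0673, -0.0712]), 'joint_vel': array([-0.0011, -0.0008,  0.0006, -0.0017,  0.0012, -0.0002, -0.    ]), 'joint_efforts': array([  0.0026, -57.2083,   0.994 , -25.223 ,  -0.0562,   0.0135,
         0.    ]), 'tcp_pos': array([0.2836, 0.5843, 0.2379]), 'tcp_rot': array([ 0.6891,  0.1578,  0.6892, -0.1589]), 'ft_force': array([0.073 , 0.0556, 0.1941]), 'ft_torque': array([-0.0054,  0.0145, -0.0335]), 'width': 1.0012631814504989} 0.0187
```

View pics/scene0.png

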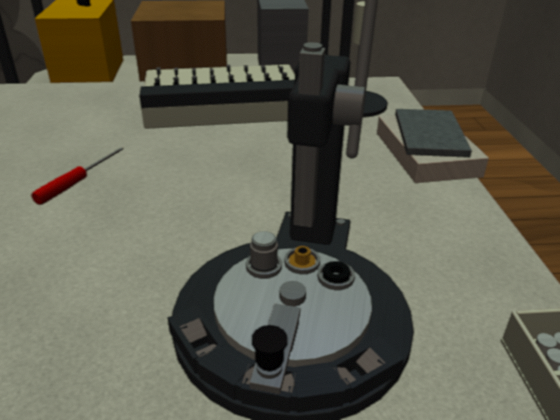

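View pics/top0.png

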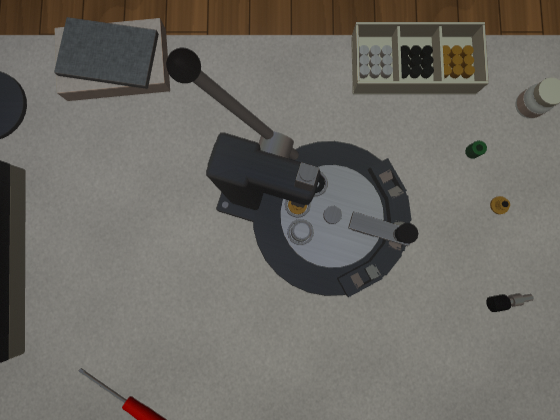

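Scene view: knob at (269,345), hub cap (292,292), housing (263,250), to the left of the brass insert, grommet to the right. Top view: knob (405,233), hub (333,215), housing (300,232). The housing is on the −x side, so the dial has to turn clockwise. Next I measure by triangulation.

```bash
cat > h.py <<'E'
import numpy as np,cv2
from plant import env
np.set_printoptions(precision=4,suppress=True)
from scipy.spatial.transform import Rotation as R
def ray(n,p):
    c=env.calibration(n);K=c["camera_matrix"];E=c["extrinsics"]
    d=np.linalg.inv(K)@[p[0],p[1],1]; d=E[:3,:3]@(d*[1,-1,-1]); return E[:3,3],d/np.linalg.norm(d)
def onz(n,p,z):
    o,d=ray(n,p); return o+d*(z-o[2])/d[2]
def tri(a,b):
    o1,d1=ray("scene",a);o2,d2=ray("top",b)
    t=np.linalg.lstsq(np.c_[d1,-d2],o2-o1,rcond=None)[0]
    p,q=o1+t[0]*d1,o2+t[1]*d2; return (p+q)/2,np.linalg.norm(p-q)
def tool():
    s=env.sense(); w=s["tcp_rot"]; return s["tcp_pos"],R.from_quat([w[1],w[2],w[3],w[0]]).as_matrix(),s
E
python3 - <<'E'
from h import *
S=cv2.imread("pics/scene0.png");T=cv2.imread("pics/top0.png")
def blob(I,box,thr):
    x0,y0,x1,y1=box;g=cv2.cvtColor(I,cv2.COLOR_BGR2GRAY)[y0:y1,x0:x1]
    m=(g<thr).astype('u1') if thr>0 else (g>-thr).astype('u1')
    m=m.astype(np.uint8);n,l,st,c=cv2.connectedComponentsWithStats(m);i=1+np.argmax(st[1:,4]);return c[i]+[x0,y0],st[i]+[x0,y0,0,0,0]
print(blob(S,(245,322,296,374),30),blob(T,(388,218,424,248),30))
a=cv2.resize(S[225:405,165:415],None,fx=3,fy=3,interpolation=cv2.INTER_CUBIC)
b=cv2.resize(T[160:280,255:425],None,fx=4,fy=4,interpolation=cv2.INTER_CUBIC)
cv2.imwrite("pics/a.png",a);cv2.imwrite("pics/b.png",b)
print("hub",tri((292,290),(333,214)));print("knobtop",tri((269,336),(405.5,233)),onz("top",(405.5,233),.1),onz("scene",(269,336),.1))
print("housing top",tri((264,239),(300,231)))
print("table", onz("top",(248,140),.27), onz("top",(210,150),.27),onz("top",(318,180),.2),onz("top",(184,66),.3))
p,M,s=tool();print(M)
E
```

```text
(array([269.1604, 346.857 ]), array([ 253,  326,   34,   45, 1203])) (array([406.0307, 233.1963]), array([395, 224,  23,  19, 326]))
hub (array([ 0.5843, -0.0318,  0.0529]), np.float64(0.00024110192881393613))
knobtop (array([ 0.5492, -0.1424,  0.1   ]), np.float64(0.001595510040969519)) [ 0.5484 -0.1424  0.1   ] [ 0.55   -0.1423  0.1   ]
housing top (array([0.5542, 0.0272, 0.0834]), np.float64(0.0031626834291673834))
table [0.6525 0.0997 0.27  ] [0.6398 0.1461 0.27  ] [0.616  0.0075 0.2   ] [0.7333 0.1736 0.3   ]
[[-0.0006  0.4365  0.8997]
 [-0.0014  0.8997 -0.4365]
 [-1.     -0.0015  0.0001]]
```

View pics/a.png

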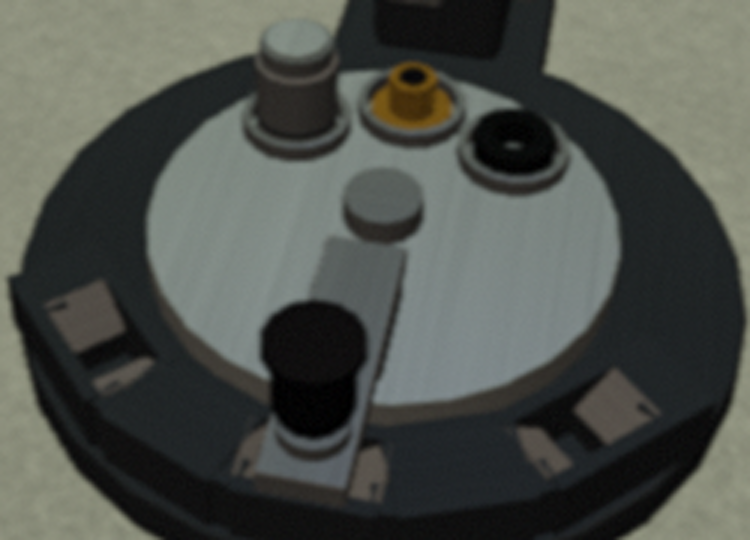

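View pics/b.png

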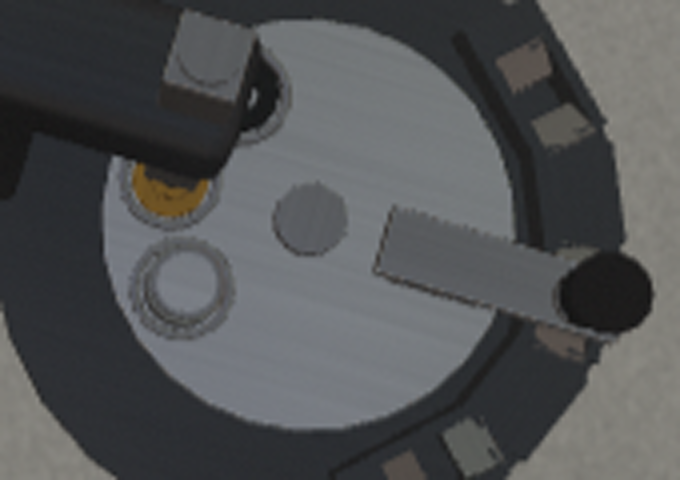

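Triangulated knob top z = 0.100, which matches the 100 mm given. Knob axis is about (0.549, −0.142), hub about (0.585, −0.030), and the housing is 63 mm from the hub and 47° from the ram line, so all of it is consistent. I'll go round the robot side of the press with the jaws tangential.

```bash
cat >> h.py <<'E'
def plan(wps,p=None,yaw=None):
    """wps: (x,y,z,yaw_deg,nrows); print rows in tool axes (mm, rad)"""
    P,M,s=tool(); p=P if p is None else np.array(p); yaw=np.degrees(np.arctan2(M[1,1],M[0,1])) if yaw is None else yaw
    p=p.copy()
    for *w,y,n in wps:
        st=(np.array(w)-p)/n; dy=(y-yaw)/n; L=[];T=[]
        for i in range(n):
            a=np.radians(yaw); Y=np.array([np.cos(a),np.sin(a),0]); X=np.array([0,0,-1.]); Z=np.cross(X,Y)
            l=np.round([st@X*1e3,st@Y*1e3,st@Z*1e3],0 if abs(st).max()>.01 else 1); t=round(-np.radians(dy),3)
            p+=(l[0]*X+l[1]*Y+l[2]*Z)/1e3; yaw-=np.degrees(t); L.append(l.tolist());T.append(t)
        print(L,T)
    print("end",p,yaw)
E
python3 -c "
from h import *
plan([(.40,.25,.24,30,8),(.42,.05,.24,7,5),(.549,-.142,.18,-17.6,6)])"
```

```text
[[-0.0, -31.0, 31.0], [-0.0, -29.0, 34.0], [-0.0, -26.0, 36.0], [-0.0, -24.0, 37.0], [-0.0, -21.0, 39.0], [-0.0, -18.0, 41.0], [-0.0, -15.0, 42.0], [-0.0, -12.0, 43.0]] [np.float64(0.074), np.float64(0.074), np.float64(0.074), np.float64(0.074), np.float64(0.074), np.float64(0.074), np.float64(0.074), np.float64(0.074)]
[[-0.0, -16.0, 36.0], [-0.0, -13.0, 38.0], [-0.0, -10.0, 39.0], [-0.0, -7.0, 39.0], [-0.0, -4.0, 40.0]] [np.float64(0.081), np.float64(0.081), np.float64(0.081), np.float64(0.081), np.float64(0.081)]
[[10.0, 17.0, 34.0], [10.0, 20.0, 33.0], [10.0, 22.0, 32.0], [10.0, 24.0, 30.0], [10.0, 26.0, 28.0], [10.0, 28.0, 26.0]] [np.float64(0.072), np.float64(0.072), np.float64(0.072), np.float64(0.072), np.float64(0.072), np.float64(0.072)]
end [ 0.5488 -0.142   0.1779] -17.75748166226371
```

>>> {"api": "send_rows", "payload": {
  "fingers": [1,1,1,1,1,1,1,1],
  "linear": [
    [0,-31,31],
    [0,-29,34],
    [0,-26,36],
    [0,-24,37],
    [0,-21,39],
    [0,-18,41],
    [0,-15,42],
    [0,-12,43]
  ],
  "turn": [0.074,0.074,0.074,0.074,0.074,0.074,0.074,0.074],
  "grip_force": 40
}}

```text
clock: 1.1
tcp_pos: [0.4001, 0.2474, 0.2386]
tcp_rot: [0.613, 0.353, 0.613, -0.353]
ft_force: [-0.0, -0.0, 1.0]
width: 1.002
```

>>> {"api": "send_rows", "payload": {
  "fingers": [1,1,1,1,1],
  "linear": [
    [0,-16,36],
    [0,-13,38],
    [0,-10,39],
    [0,-7,39],
    [0,-4,40]
  ],
  "turn": [0.081,0.081,0.081,0.081,0.081]
}}

```text
clock: 1.72
tcp_pos: [0.4216, 0.0493, 0.2386]
tcp_rot: [0.529, 0.469, 0.529, -0.469]
ft_force: [0.1, 0.2, -0.3]
width: 1.002
```

>>> {"api": "send_rows", "payload": {
  "fingers": [1,1,1,1,1,1,1],
  "linear": [
    [10,17,34],
    [10,20,33],
    [10,22,32],
    [10,24,30],
    [10,26,28],
    [10,28,26],
    [0,0,0]
  ],
  "turn": [0.072,0.072,0.072,0.072,0.072,0.072,0]
}}

```text
clock: 2.6
tcp_pos: [0.549, -0.1441, 0.1778]
tcp_rot: [-0.416, -0.571, -0.415, 0.573]
ft_force: [0.3, -0.6, 0.1]
width: 1.003
```

```bash
python3 -c "
from h import *
P,M,s=tool();print(P,M,s['ft_force'],s['clock'])
plan([(.549,-.142,.071,-17.6,4)])
cv2.imwrite('pics/c.png',np.hstack([cv2.resize(env.capture('scene')[160:400,140:440],None,fx=1.3,fy=1.3),cv2.resize(env.capture('top')[130:310,240:450],None,fx=1.733,fy=1.733)]))"
```

```text
[ 0.549  -0.1441  0.1778] [[-0.0012  0.9512 -0.3086]
 [-0.0019 -0.3086 -0.9512]
 [-1.     -0.0006  0.0022]] [ 0.2659 -0.5597  0.1079] 2.6
[[27.0, -0.0, -1.0], [27.0, -0.0, -1.0], [27.0, -0.0, -1.0], [27.0, -0.0, -1.0]] [np.float64(-0.002), np.float64(-0.002), np.float64(-0.002), np.float64(-0.002)]
end [ 0.5502 -0.1403  0.0698] -17.51522833645371
```

View pics/c.png

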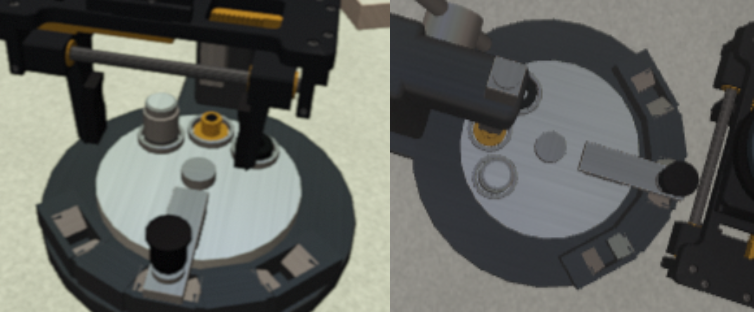

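Fingers straddle the knob column symmetrically: in the crop the tips are at columns 90 and 250 and the knob is at 168. Descending now.

>>> {"api": "send_rows", "payload": {
  "fingers": [1,1,1,1,1],
  "linear": [
    [27,0,0],
    [27,0,-1],
    [27,0,0],
    [26,0,-1],
    [0,0,0]
  ],
  "turn": [0,0,0,0,0]
}}

```text
clock: 3.32
tcp_pos: [0.548, -0.1375, 0.0706]
tcp_rot: [-0.416, -0.57, -0.419, 0.571]
ft_force: [-0.3, 0.5, 0.6]
width: 0.998
```

```bash
python3 -c "
from h import *
P,M,s=tool();print(P,s['ft_force'],s['clock'])
cv2.imwrite('pics/d.png',cv2.resize(env.capture('scene')[220:420,180:380],None,fx=3,fy=3))"
```

```text
[ 0.548  -0.1375  0.0706] [-0.2551  0.5181  0.6333] 3.325
```

View pics/d.png

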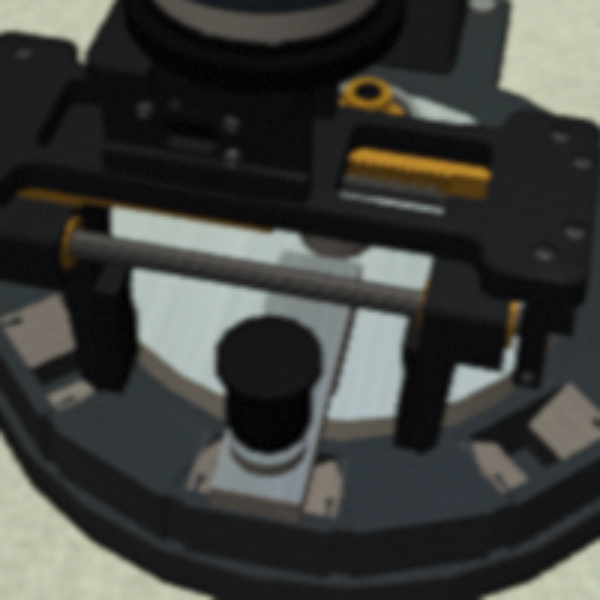

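```bash
python3 -c "
from h import *
P,M,s=tool()
f=lambda u,v,z:onz('scene',(180+u/3,220+v/3),z)
L=f(105,388,.07);Rr=f(418,447,.07);k=f(266,450,.068)+[0,.014,0];kt=f(269,354,.1)
print(L,Rr,(L+Rr)/2,'knob',k,kt, 'u',M[:2,1],M[:2,2],P)"
```

```text
[ 0.4984 -0.1284  0.07  ] [ 0.5963 -0.1591  0.07  ] [ 0.5473 -0.1438  0.07  ] knob [ 0.5489 -0.1412  0.068 ] [ 0.5505 -0.1448  0.1   ] u [ 0.9529 -0.3034] [-0.3034 -0.9529] [ 0.5491 -0.1383  0.0719]
```

The fingers sit about 4–5 mm behind the knob's axis (TCP y −0.138, knob −0.142). I'll correct that along tool z and then close.

>>> {"api": "send_rows", "payload": {
  "fingers": [1,0,-1,-1,-1,-1,-1,-1],
  "linear": [
    [0,0,5],
    [0,0,0],
    [0,0,0],
    [0,0,0],
    [0,0,0],
    [0,0,0],
    [0,0,0],
    [0,0,0]
  ],
  "turn": [0,0,0,0,0,0,0,0],
  "grip_force": 40
}}

```text
clock: 4.38
tcp_pos: [0.5482, -0.1445, 0.0718]
tcp_rot: [0.417, 0.571, 0.417, -0.571]
ft_force: [1.0, 0.1, -0.8]
width: 0.329
```

Width is 29 mm, so the jaws are on the knob's body. Lifting 25 mm.

>>> {"api": "send_rows", "payload": {
  "fingers": [-1,-1,-1,-1,-1,-1,-1],
  "linear": [
    [-5,0,0],
    [-5,0,0],
    [-5,0,0],
    [-5,0,0],
    [-5,0,0],
    [0,0,0],
    [0,0,0]
  ],
  "turn": [0,0,0,0,0,0,0]
}}

```text
clock: 5.25
tcp_pos: [0.5478, -0.1443, 0.0965]
tcp_rot: [-0.417, -0.571, -0.417, 0.571]
ft_force: [0.7, -1.7, -10.4]
width: 0.326
```

```bash
python3 -c "
from h import *
P,M,s=tool();print(P,s['ft_force'],s['clock'],s['width'])
cv2.imwrite('pics/e.png',cv2.resize(env.capture('scene')[220:420,180:380],None,fx=2.5,fy=2.5))
c=np.array([P[0]+.12*np.cos(np.radians(72.4)),P[1]+.12*np.sin(np.radians(72.4))])
N=14
w=[]
for i in range(1,N+1):
    a=252.4-45*i/N; w.append((c[0]+.12*np.cos(np.radians(a)),c[1]+.12*np.sin(np.radians(a)),P[2]))
print(c,w[-1])
# constant step in tool axes along the arc
d=45/N; y=np.degrees(np.arctan2(M[1,1],M[0,1])); Y=M[:,1];Z=M[:,2]; st=np.array(w[0])-P; print(st@Y*1e3,st@Z*1e3,y,np.radians(d))
"
```

```text
[ 0.5478 -0.1443  0.0965] [  0.6961  -1.6553 -10.3852] 5.25 0.3261327650763589
[ 0.5841 -0.0299] (np.float64(0.47757667302669077), np.float64(-0.08514869037033115), np.float64(0.09654310093657889))
-6.728942292868277 -0.17046348873972667 -17.755989000861046 0.05609986881410345
```

View pics/e.png

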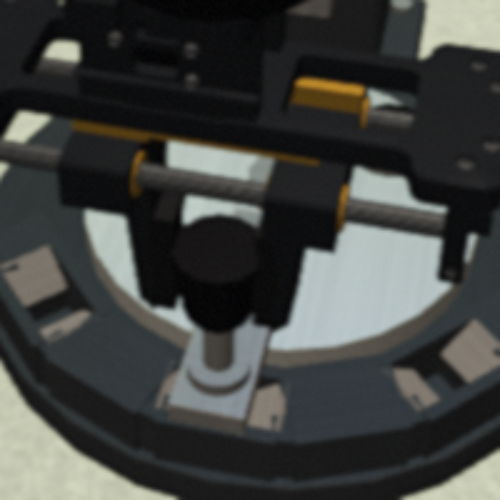

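The knob is up with its stem visible, and −10 N matches the spring. Swinging clockwise in two halves.

>>> {"api": "send_rows", "payload": {
  "fingers": [-1,-1,-1,-1,-1,-1,-1],
  "linear": [
    [0,-6.7,-0.2],
    [0,-6.7,-0.2],
    [0,-6.7,-0.2],
    [0,-6.7,-0.2],
    [0,-6.7,-0.2],
    [0,-6.7,-0.2],
    [0,-6.7,-0.2]
  ],
  "turn": [0.056,0.056,0.056,0.056,0.056,0.056,0.056]
}}

```text
clock: 6.18
tcp_pos: [0.5074, -0.1217, 0.0968]
tcp_rot: [0.297, 0.642, 0.297, -0.642]
ft_force: [1.6, -2.0, -10.3]
width: 0.329
```

>>> {"api": "send_rows", "payload": {
  "fingers": [-1,-1,-1,-1,-1,-1,-1,-1],
  "linear": [
    [0,-6.7,-0.2],
    [0,-6.7,-0.2],
    [0,-6.7,-0.2],
    [0,-6.7,-0.2],
    [0,-6.7,-0.2],
    [0,-6.7,-0.2],
    [0,-6.7,-0.2],
    [0,0,0]
  ],
  "turn": [0.056,0.056,0.056,0.056,0.056,0.056,0.056,0]
}}

```text
clock: 7.18
tcp_pos: [0.4784, -0.0847, 0.0968]
tcp_rot: [0.167, 0.687, 0.167, -0.687]
ft_force: [1.2, -1.2, -11.3]
width: 0.331
```

```bash
python3 -c "
from h import *
P,M,s=tool();print(P,s['ft_force'],s['clock'],s['width'])
v=P[:2]-[.5841,-.0299];print(np.hypot(*v),np.degrees(np.arctan2(v[1],v[0]))+360)
cv2.imwrite('pics/f.png',np.hstack([cv2.resize(env.capture('scene')[190:390,150:400],None,fx=1.6,fy=1.6),cv2.resize(env.capture('top')[130:310,230:430],None,fx=1.777,fy=1.777)]))"
```

```text
[ 0.4784 -0.0847  0.0968] [  1.1636  -1.2259 -11.2569] 7.175 0.33141653625048556
0.11903089585608098 207.40899300537825
```

View pics/f.png

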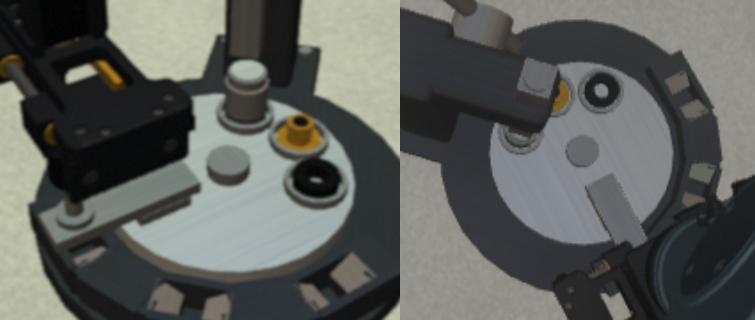

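The dial has turned 45.0° and the housing stands under the ram. Lowering the plunger with a light hold.

>>> {"api": "send_rows", "payload": {
  "fingers": [-1,-1,-1,-1,-1,-1,-1],
  "linear": [
    [4,0,0],
    [4,0,0],
    [4,0,0],
    [4,0,0],
    [4,0,0],
    [4,0,0],
    [0,0,0]
  ],
  "turn": [0,0,0,0,0,0,0]
}}

```text
clock: 8.15
tcp_pos: [0.4787, -0.0853, 0.0726]
tcp_rot: [0.167, 0.687, 0.167, -0.687]
ft_force: [2.4, -2.0, -7.5]
width: 0.328
```

>>> {"api": "send_rows", "payload": {
  "fingers": [-0.2,0,0.3,0.7,1,1,1,1],
  "linear": [
    [0,0,0],
    [0,0,0],
    [0,0,0],
    [0,0,0],
    [0,0,0],
    [0,0,0],
    [0,0,0],
    [0,0,0]
  ],
  "turn": [0,0,0,0,0,0,0,0]
}}

```text
clock: 9.15
tcp_pos: [0.4783, -0.0852, 0.0727]
tcp_rot: [-0.167, -0.687, -0.167, 0.687]
ft_force: [0.2, 0.1, 0.1]
width: 1.001
```

>>> {"api": "send_rows", "payload": {
  "fingers": [1,1,1,1,1,1,1,1],
  "linear": [
    [-10,0,0],
    [-20,0,0],
    [-25,0,0],
    [-25,0,0],
    [-25,0,0],
    [-25,0,0],
    [-20,0,0],
    [0,0,0]
  ],
  "turn": [0,0,0,0,0,0,0,0]
}}

```text
clock: 10.15
tcp_pos: [0.4792, -0.0853, 0.2241]
tcp_rot: [0.167, 0.688, 0.167, -0.686]
ft_force: [-0.1, 0.8, 0.2]
width: 1.001
```

```bash
python3 -c "
from h import *
P,M,s=tool();print(P,s['ft_force'],s['clock'],s['width'])
cv2.imwrite('pics/g.png',np.hstack([cv2.resize(env.capture('scene')[190:390,150:400],None,fx=1.6,fy=1.6),cv2.resize(env.capture('top')[130:310,230:430],None,fx=1.777,fy=1.777)]))"
```

```text
[ 0.4792 -0.0853  0.2241] [-0.1069  0.7809  0.154 ] 10.15 1.001340511472365
```

View pics/g.png

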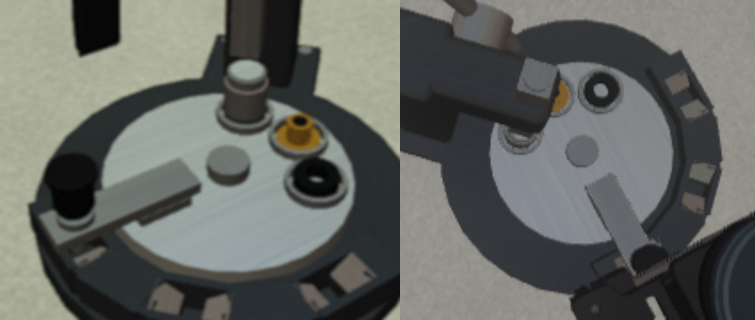

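```bash
python3 -c "
from h import *
print('knob',onz('scene',(195,294.5),.1),'housing now',onz('scene',(304.4,235.6),.0834),'start',onz('scene',(264,239),.0834))
print('expect knob',.5841-.1065,-.0299-.0552,'ram',.5841+.0194,-.0299+.061)
env.sign_off()"
```

```text
knob [ 0.4792 -0.0819  0.1   ] housing now [0.6055 0.0309 0.0834] start [0.5558 0.0274 0.0834]
expect knob 0.47759999999999997 -0.0851 ram 0.6034999999999999 0.0311
the job is handed in; nothing more can be done
```

The dial is one hole round, with the chrome housing under the ram, and the job is handed in. The clock was at about 10 s of the 35 s allowed.

**What I did:** I gripped the plunger knob, lifted it 25 mm, swung the dial 45° clockwise (negative direction), lowered the plunger into the next hole, let go and backed off upward.

**Last checks:**
- **Housing:** it stands upright in its nest in the image. I measured it about 2 mm from the estimated ram axis; the limit is 12 mm.
- **Knob:** seen at its seated height of about 100 mm (top), within 4 mm of the expected position. That 4 mm gap is about what the camera calibration and my pixel readings allow. The seated height was assumed for this reading rather than measured on its own, because the top view of the knob was partly hidden.
- **Gripper:** clear of everything, with force back to about 0.

No check failed. One early miss: after the descent the fingers were about 5 mm off the knob's axis, and I corrected that before gripping.

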